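# Slide the plate home under the measuring bridge

## Task

Push the flat aluminium plate along the bench and under the low measuring bridge until its leading end sits squarely, fully home, against the stop bar at the back of the bridge. Only push it: keep it flat on the bench, never lift or tip it, and leave the other things standing or lying where they are. Then draw the hand clear.

Things in the scene. Friction and masses are not known exactly. Their poses are not given: they have to be found in the camera images.
- plate: loose flat aluminium plate, 130 mm long (its x), 100 mm wide (its y), 12 mm thick, 0.3 to 0.6 kg, flat on the bench, two small dark holes on its long centre line; its ends are alike. Origin: centre of its underside. Starts 160 to 210 mm in front of the bridge (at its -x), up to 30 mm aside and turned up to 20 degrees from its +x; friction on the bench 0.45 to 0.75
- bridge: steel measuring bridge fixed to the bench. Origin: on the bench under the beam's centre; +x is the way the plate goes in. Beam: x -25 to 25 mm, underside 16 mm and top 36 mm high. Side cheeks: x -25 to 60 mm, 36 mm high, inner faces at y = +-59, outer +-81 mm. A dial gauge, 56 mm across, stands on the beam, up to 120 mm high
- stop (a point): centre of the foot of the stop bar's front face, on the bench, 40 mm along +x from the bridge's origin; axes as the bridge's. The bar, 24 mm high, spans the gap between the cheeks behind the beam. With the plate home its leading end touches this face, its centre is 65 mm in front and its trailing end 130 mm in front (65 mm out in front of the beam)
- bearing: bystander: steel bearing ring, 52 mm across, 15 mm high, loose, lying flat beyond the plate; origin at the centre of its underside
- bushing: bystander: flanged brass bushing, 42 mm across the flange, 34 mm high, loose, standing beyond the plate; origin at the centre of its underside
- screwdriver: bystander: screwdriver lying loose beyond the bridge, about 0.2 m long along its x, under 40 mm high
- spraycan: bystander: white spray can, 54 mm across, 150 mm high, standing loose behind the bridge's stop bar; origin at the centre of its underside
Not all that is in view belongs to the job. Of the things like the plate, leave any that is turquoise; of the rest the larger one is meant.

How it is judged (in metres and radians):
At the end, for the whole second after the job is handed in: The plate lies flat and at rest under the beam, between the cheeks, its leading end within 5 mm of the stop bar and square to it within 0.07 rad (4 degrees) (x of plate in the frame of bridge between -0.03 and -0.02 m and y of plate in the frame of bridge between -0.013 and 0.013 m and angle between the x axis of plate and the x axis of bridge, either way round below 0.07 rad and angle between plate's own z axis and vertical below 0.03 rad and height (world z) of plate below 0.003 m and linear speed of plate below 0.01 m/s); the robot touches nothing.
It fails at once if the plate is tipped (more than 0.1 rad) (angle between plate's own z axis and vertical above 0.1 rad).
It fails at once if the plate is lifted off the bench (its centre by more than 6 mm) (height (world z) of plate above 0.006 m).
It fails at once if a bystander (bearing, bushing, screwdriver, spray can) is moved more than 20 mm or knocked over (distance of any of bearing, bushing, screwdriver, spraycan from where it was at the start of the episode above 0.02 m or angle between any of spraycan, bushing's own z axis and vertical above 0.5 rad).
It also fails if it takes over 58 s, if anything falls off the work surface, if the arm or the gripper's body presses on something with over 40 N, if the wrist force passes 120 N, or if a joint passes its speed limit or range.

## Robot

A 6-joint arm with a two-finger parallel gripper is mounted at the origin on the work surface. World frame = base frame: x ahead of the robot, y to its left, z up, the work surface at z = 0. Lengths are in mm, angles in rad, forces in N, time in s.
With the tool pointing down it reaches from about 425 to 950 mm from the base axis. Payload 3.5 kg.
Tool frame: the origin (TCP) lies on the centre line of the jaws, within the pads' length; the fingertips stand 11 mm ahead of it and the grasp point (between the pads) lies 8 mm behind it; y points along the fingers, z is the direction in which the jaws open and shut, and the axes are right-handed (so a half turn about y gives the same grasp; the last joint's range is limited). The gripper opens to 85 mm and grips with 20 to 120 N. Pads are 22 mm wide; open, the fingers measure 114 mm over their backs; the gripper's body (76 mm by 85 mm) begins 54 mm behind the grasp point. The pads swing forward as they close: fully open they stand 13 mm farther back than shut.
Start: joints at [-1.3, 0.286, 1.577, -0, 1.279, -0.15], TCP at [275.752, -616.09, 242.325] pointing down, gripper open.
Joint ranges: [-2.77, 2.77], [-0.9, 2.22], [0.21, 2.48], [-1.53, 4.67], [0.24, 2.81], [-2.84, 2.84]. Speed limits (rad/s): [2.79, 2.79, 3.14, 3.14, 3.14, 3.14].

## Interface

Orientations are given as a unit quaternion [w, x, y, z].
In Python, from workcell import * gives the robot as it stands. The module is installed in compiled form; this text tells all that it offers.
- The arm moves only by the tool move_arm, never from a script. Its argument "motion" is a list of rows, each an object with "linear": the shift along the tool's x, y, z in cm, a list of three; "spin": the turn about the tool's y in degrees. In form: [{"linear": [dx, dy, dz], "spin": spin}, ...]. A call has 1 to 20 rows; each row is the pose to reach, as a shift and turn from the pose commanded when the call began, along the tool's axes at that moment; what a row does not reach only later rows make up. A row lasts 1/10 s, in which the tool goes at most 50 mm and 8.59 degrees, less where a joint would pass 70% of its speed; a pose out of reach is approached as far as the arm can. A call with a gripper value outside its range is refused whole. "fingers" is the finger opening in cm, from 0 to 8.54, set as the call begins (left out, the last holds). The fingers move at their own pace and stop on an object; the grip force is fixed at half the most. Time passes only in rows, so rows that repeat a pose let the fingers close. It gives the time, the measured TCP pose, the force and the opening at its end, in the units of the state.
- state(): the state, without advancing time (a new reading comes with each control period).
- snapshot(name): name is "side" or "top" or "wrist"; returns the picture (420x560x3 uint8, red, green, blue); there is no depth.
- calibration(name): a dict with "fx", "fy", "cx", "cy" (pixels), "position" and "attitude" of the camera in the world. Camera axes: x right, y down, z forward; pixel columns grow to the right and rows downward; lengths in mm; the calibration is good to about 2 mm. A picture is of the moment at which its call begins: read the wrist's pose just before it. calibration takes no time and is no camera call; for the wrist camera it gives the pose at the moment of the call.
- close_job(): hands the job in, once; it reports no verdict.
The state is a dict: "time_s": time; "qpos": joint angles; "dq": joint speeds; "joint_torque": joint torques, N m; "eef_pos": TCP position; "tool_rot": TCP orientation; "force": force on the tool from outside, world axes, zero at the start; "torque": the same for the moment, N m; "width": finger opening in mm.
Only numpy, scipy, OpenCV 4.12 (cv2) and the standard library are available. Lean on these libraries where they do the work, as an engineer would, in place of code of your own. Each camera call takes 0.05 s, during which the arm holds its last target.

## Working session

There is one attempt and no reset: what is moved stays moved. The work goes in short steps, Python scripts to look and compute and a tool call to move; the robot and the scene stay as the last step left them, time stands still between calls to the robot, and variables do not carry over. Pictures are saved under pics/ and viewed, and the job is handed in when it is done.

Besides the shell and the picture viewer there is one more tool, called after ">>>" in YAML: its name, and indented under it one key for each argument. move_arm: Moves the arm, as the interface text tells. Its arguments: {"type":"object","properties":{"motion":{"type":"array","items":{"type":"object","properties":{"linear":{"type":"array","items":{"type":"number"}},"spin":{"type":"number"}}}},"fingers":{"type":"number"}},"required":["motion"]}

```bash
mkdir -p pics; python3 - <<'E'
from workcell import *
import cv2
s=state();print(s)
for n in ("side","top","wrist"):
    c=calibration(n);print(n,c)
    im=snapshot(n);cv2.imwrite(f"pics/{n}0.png",cv2.cvtColor(im,cv2.COLOR_RGB2BGR))
E
```

```text
{'time_s': 0.0, 'qpos': array([-1.29997288e+00,  2.87225370e-01,  1.57820983e+00, -4.55742234e-05,
        1.27861279e+00, -1.50023780e-01]), 'dq': array([ 0.00214815,  0.00051448,  0.00040981,  0.0001059 , -0.00058067,
        0.00123673]), 'joint_torque': array([-9.94186594e-04, -4.05983055e+01, -2.92627376e+01, -2.00210720e-04,
        5.86088339e-03,  2.91552958e-06]), 'eef_pos': array([ 275.58736383, -615.46729575,  240.8895776 ]), 'tool_rot': array([ 0.147633  , -0.1477686 ,  0.69237387, -0.69064271]), 'force': array([ 0.28324541, -0.15986553,  0.669755  ]), 'torque': array([ 0.01346982, -0.02704478, -0.09603602]), 'width': 85.73488052049113}
side {'fx': 477.0477366159374, 'fy': 477.0477366159374, 'cx': 283.2243455431885, 'cy': 208.48486969241526, 'position': array([329.58478554, 704.81348807, 634.24290218]), 'attitude': array([ 0.06724806, -0.14648132,  0.88972849, -0.42708797])}
top {'fx': 477.44965132160974, 'fy': 477.44965132160974, 'cx': 279.96175864811426, 'cy': 209.92856693811726, 'position': array([ 487.64107955,   -2.53917878, 1161.64463805]), 'attitude': array([-0.02722657,  0.71686324, -0.69557403,  0.03927575])}
wrist {'fx': 299.7480286393312, 'fy': 299.7480286393312, 'cx': 276.8233714226255, 'cy': 207.06417320463896, 'position': array([ 350.6205725 , -583.67191271,  373.31055915]), 'attitude': array([ 0.13429573,  0.82841016, -0.53658653, -0.08818251])}
```

View pics/top0.png

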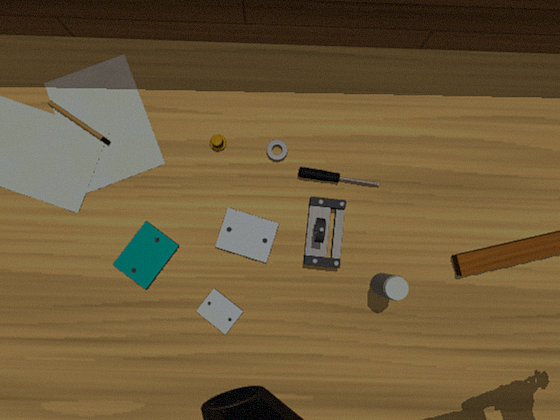

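View pics/side0.png

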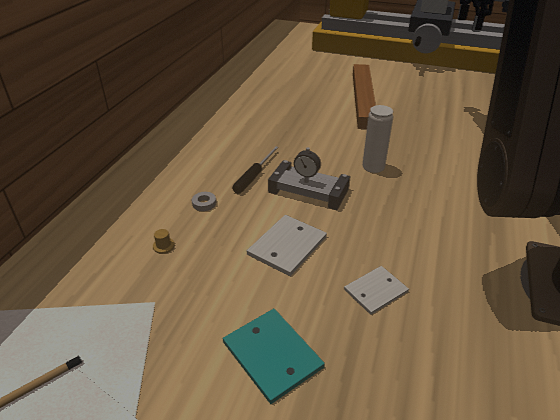

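The candidates in the top view are the turquoise plate at (146,255), the larger bare plate at (247,235) and the smaller bare plate at (219,311). By the description I choose the one at (247,235). Next I measure it and the bridge.

```bash
cat > h.py <<'E'
import numpy as np,cv2
from scipy.spatial.transform import Rotation as R
def rot(q): return R.from_quat([q[1],q[2],q[3],q[0]]).as_matrix()
def ray(c,px,z):
    d=rot(c["attitude"])@np.array([(px[0]-c["cx"])/c["fx"],(px[1]-c["cy"])/c["fy"],1])
    p=np.array(c["position"]);return p+d*(z-p[2])/d[2]
def proj(c,P):
    q=rot(c["attitude"]).T@(np.array(P)-c["position"]);return q[0]/q[2]*c["fx"]+c["cx"],q[1]/q[2]*c["fy"]+c["cy"]
def plate(im,c,box,z=12):
    x0,y0,x1,y1=box
    hsv=cv2.cvtColor(im,cv2.COLOR_RGB2HSV)
    m=((hsv[...,1]<60)&(hsv[...,2]>110)).astype(np.uint8)
    k=np.zeros_like(m);k[y0:y1,x0:x1]=m[y0:y1,x0:x1]
    cs,_=cv2.findContours(k,cv2.RETR_EXTERNAL,cv2.CHAIN_APPROX_NONE)
    ct=max(cs,key=cv2.contourArea)
    W=np.array([ray(c,p[0],z)[:2] for p in ct],np.float32)
    return cv2.minAreaRect(W),ct
E
python3 - <<'E'
from workcell import *
from h import *
c=calibration("top");im=cv2.cvtColor(cv2.imread("pics/top0.png"),cv2.COLOR_BGR2RGB)
r,ct=plate(im,c,(205,195,292,275));print(r, cv2.boxPoints(r))
for p in [(0,0),(560,0),(280,420)]: print(p,ray(c,p,0))
for b in [(180,280,260,345)]: print(plate(im,c,b)[0])
cr=im[180:290,200:430]
cv2.imwrite("pics/crop1.png",cv2.cvtColor(cv2.resize(cr,None,fx=3.4,fy=3.4,interpolation=cv2.INTER_CUBIC),cv2.COLOR_RGB2BGR))
s=calibration("side");im=cv2.imread("pics/side0.png")[130:280,180:400]
cv2.imwrite("pics/crop2.png",cv2.resize(im,None,fx=3.6,fy=3.6,interpolation=cv2.INTER_CUBIC))
E
```

```text
((534.87060546875, 57.82884979248047), (130.05435180664062, 99.82758331298828), 74.06394958496094) [[469.02094    9.005291]
 [565.012    -18.403797]
 [600.7203   106.652405]
 [504.7292   134.0615  ]]
(0, 0) [1107.03153879  700.4134978     0.        ]
(560, 0) [1163.49579174 -726.79683219    0.        ]
(280, 420) [102.5514967  -35.33381692   0.        ]
((352.1712951660156, 116.5379409790039), (89.74763488769531, 68.76863098144531), 53.62135314941406)
```

View pics/crop1.png

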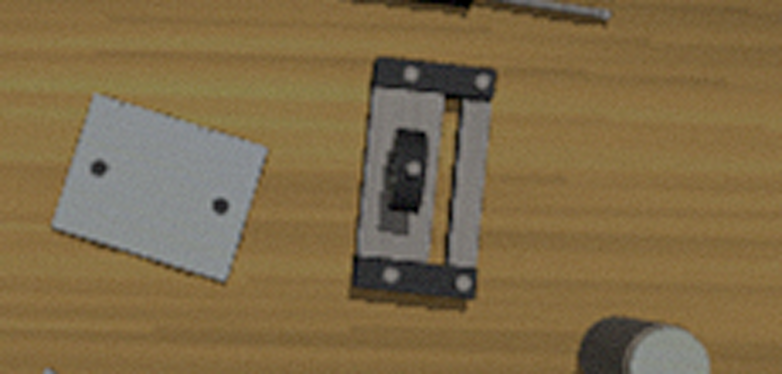

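View pics/crop2.png

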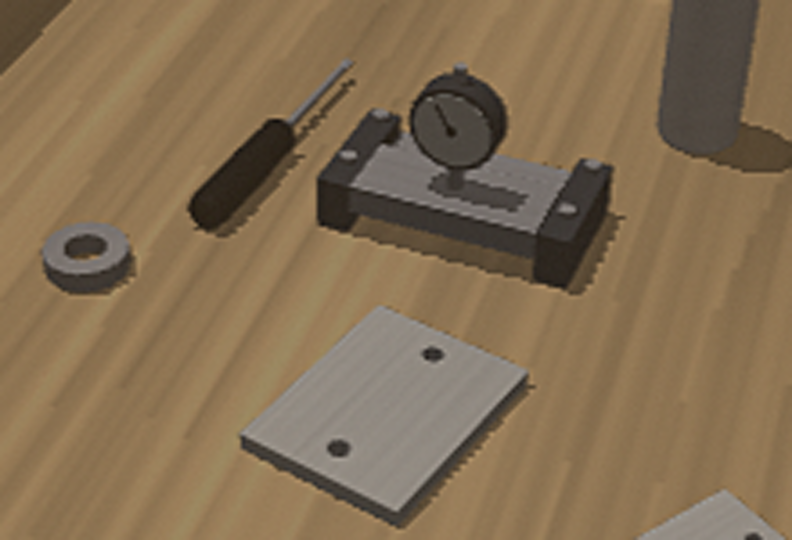

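```bash
python3 - <<'E'
from workcell import *
from h import *
c=calibration("top")
f=lambda x,y,z=36: ray(c,((x+.5)/3.4+200-.5,(y+.5)/3.4+180-.5),z)[:2]
C=[f(374,58),f(496,68),f(475,297),f(353,286)]
S=[f(411,74,37),f(483,80,37),f(463,283,37),f(390,274,37)]
for P in (C,S):
    P=np.array(P);print(P.round(1),[np.linalg.norm(P[i]-P[(i+1)%4]).round(1) for i in range(4)])
    yv=(P[0]+P[1]-P[2]-P[3]);xv=P[1]+P[2]-P[0]-P[3]
    print("ang from y",np.degrees(np.arctan2(-yv[0],yv[1])),"x ang",np.degrees(np.arctan2(xv[1],xv[0])), P.mean(0))
E
```

```text
[[ 627.9  -89.8]
 [ 623.5 -175.4]
 [ 464.  -163.5]
 [ 469.1  -79. ]] [np.float64(85.7), np.float64(160.0), np.float64(84.6), np.float64(159.2)]
ang from y -94.07992967362841 x ang -93.18241251951366 [ 546.12088026 -126.93778516]
[[ 617.3 -115.9]
 [ 614.7 -166.3]
 [ 473.3 -154.9]
 [ 478.1 -104.3]] [np.float64(50.5), np.float64(141.8), np.float64(50.8), np.float64(139.8)]
ang from y -94.67936892656253 x ang -94.1594318517529 [ 545.8614477  -135.33571473]
```

```bash
python3 - <<'E'
from workcell import *
from h import *
s=state();T=rot(s["tool_rot"]);print(T.round(3)); c=calibration("wrist")
print("cam in tool",(T.T@(c["position"]-s["eef_pos"])).round(1), "cam axes in tool",(T.T@rot(c["attitude"])).round(2))
c=calibration("top")
for n,p,z in (("bearing",(277,150),15),("bushing",(218,143),34),("can",(397,288),150),("sd",(320,175),15)): print(n,ray(c,p,z).round(0))
E
```

```text
[[-0.913 -0.     0.408]
 [-0.408  0.002 -0.913]
 [-0.    -1.    -0.002]]
cam in tool [ -81.6 -132.2    1.3] cam axes in tool [[-0.    0.95  0.32]
 [-0.   -0.32  0.95]
 [ 1.    0.    0.  ]]
bearing [743.  -9.  15.]
bushing [751. 133.  34.]
can [ 426. -270.  150.]
sd [ 684. -115.   15.]
```

View pics/wrist0.png

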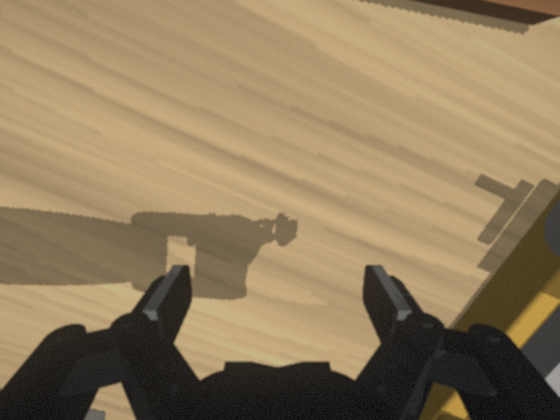

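The crop confirms the choice: the plate at (247,235) measures 130×100 mm with two holes, and the smaller one measures 90×69 mm. In the bridge frame it sits at about x −166, y −25, turned −11.7°.

The plan has three steps:
1. Push its near long edge sideways with the two open fingers, so that y and the angle come right.
2. Push the trailing end in with both fingers.
3. Draw the hand clear.

>>> move_arm:
  motion:
    - {"linear":[-5,0,-3],"spin":0}
    - {"linear":[-10,0,-6],"spin":0}
    - {"linear":[-15,0,-10],"spin":3}
    - {"linear":[-20,0,-13],"spin":6}
    - {"linear":[-25,0,-17],"spin":9}
    - {"linear":[-31.5,0,-20.4],"spin":13}
    - {"linear":[-33,0,-25],"spin":17}
    - {"linear":[-35,0,-30],"spin":20}
    - {"linear":[-36.5,0,-35],"spin":24}
    - {"linear":[-38,0,-40],"spin":28.4}
    - {"linear":[-39.5,0,-45],"spin":28.4}
    - {"linear":[-41,0,-50],"spin":28.4}
    - {"linear":[-41.8,0,-54.7],"spin":28.4}
    - {"linear":[-41.8,0,-54.7],"spin":28.4}
    - {"linear":[-41.8,0,-54.7],"spin":28.4}
    - {"linear":[-41.8,0,-54.7],"spin":28.4}
  fingers: 8.54

```text
time_s: 1.75
eef_pos: [432.9, 56.4, 242.1]
tool_rot: [-0.025, 0.025, 0.707, -0.707]
force: [0.2, -0.7, 0.7]
width: 85.5
```

```bash
cat > st.py <<'E'
from workcell import *
from h import *
import sys
n=sys.argv[1]; cams=sys.argv[2:]
s=state();T=rot(s["tool_rot"])
U=-94.3
print("t",round(s["time_s"],2),"tcp",s["eef_pos"].round(1),"F",s["force"].round(1),"w",round(s["width"],1),"q",s["qpos"].round(2))
print("tool x ang",np.degrees(np.arctan2(T[1,0],T[0,0])).round(2),"z ang",np.degrees(np.arctan2(T[1,2],T[0,2])).round(2))
for k in cams:
    im=snapshot(k);cv2.imwrite(f"pics/{k}_{n}.png",cv2.cvtColor(im,cv2.COLOR_RGB2BGR))
E
python3 st.py 1 wrist side
```

```text
t 1.75 tcp [432.9  56.4 242.1] F [ 0.2 -0.7  0.7] w 85.5 q [-0.1  -0.27  2.13  0.    1.27  1.54]
tool x ang 175.99 z ang -94.01
```

View pics/wrist_1.png

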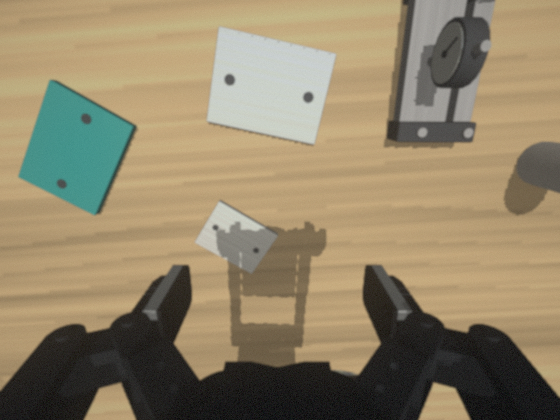

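View pics/side_1.png

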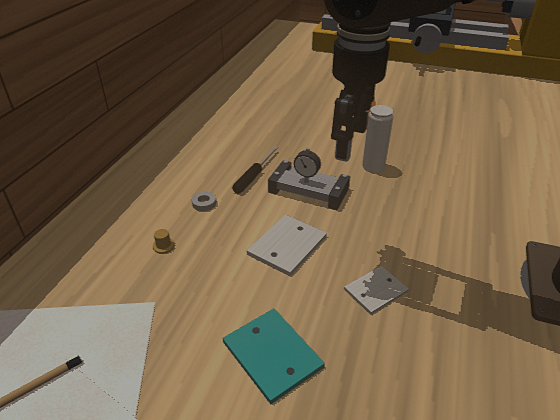

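The wrist view shows the plate with corners near (220,28), (335,55), (313,144) and (208,123). The bridge's near cheek is at about (390–475,132). The open fingertips come out about 2–4 mm behind the TCP, so I will check that height by contact. First a cross-check of the plate and cheek from this view.

```bash
python3 - <<'E'
from workcell import *
from h import *
c=calibration("wrist");im=cv2.cvtColor(cv2.imread("pics/wrist_1.png"),cv2.COLOR_BGR2RGB)
r,ct=plate(im,c,(195,10,350,155));print(r)
for p in [(389,122),(475,123),(397,140),(422,132),(468,132)]: print(p,ray(c,p,36).round(1))
E
```

```text
((535.738525390625, 54.024139404296875), (130.7801055908203, 101.39656829833984), 73.99027252197266)
(389, 122) [491. -74.  36.]
(475, 123) [ 483.  -167.5   36. ]
(397, 140) [471.  -83.7  36. ]
(422, 132) [ 477.7 -110.6   36. ]
(468, 132) [ 473.9 -161.1   36. ]
```

>>> move_arm:
  motion:
    - {"linear":[-0.7,5,-0.6],"spin":0.3}
    - {"linear":[-0.7,10,-0.6],"spin":0.3}
    - {"linear":[-0.7,15,-0.6],"spin":0.3}
    - {"linear":[-0.7,19,-0.6],"spin":0.3}
    - {"linear":[-0.7,22,-0.6],"spin":0.3}
    - {"linear":[-0.7,22.2,-0.6],"spin":0.3}
    - {"linear":[-0.7,22.2,-0.6],"spin":0.3}
    - {"linear":[-0.7,22.2,-0.6],"spin":0.3}

```text
time_s: 2.65
eef_pos: [443.2, 58.6, 22.2]
tool_rot: [0.027, -0.03, -0.706, 0.707]
force: [0.1, -0.0, 0.7]
width: 85.2
```

```bash
python3 st.py 2 wrist side
```

```text
t 2.65 tcp [443.2  58.6  22.2] F [ 0.1 -0.   0.7] w 85.2 q [-0.1   0.1   2.26 -0.    0.78  1.56]
tool x ang 175.35 z ang -94.65
```

View pics/side_2.png

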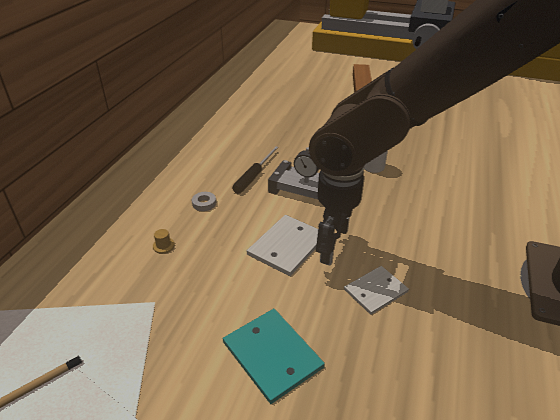

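View pics/wrist_2.png

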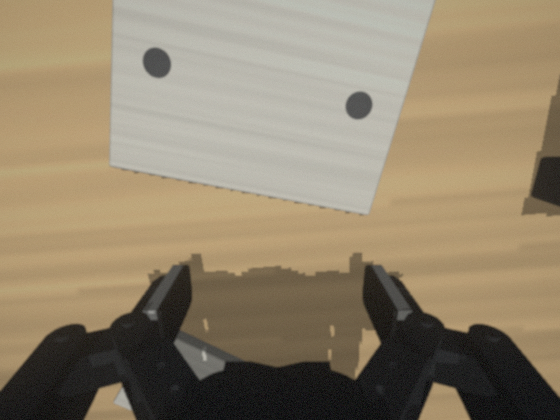

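>>> move_arm:
  motion:
    - {"linear":[0,0,-0.6],"spin":0}
    - {"linear":[0,0.5,-0.6],"spin":0}
    - {"linear":[0,1.0,-0.6],"spin":0}
    - {"linear":[0,1.0,-0.6],"spin":0}
    - {"linear":[0,1.0,-0.6],"spin":0}
  fingers: 6.5

```text
time_s: 3.25
eef_pos: [441.4, 65.5, 9.9]
tool_rot: [-0.029, 0.028, 0.707, -0.707]
force: [-0.3, 0.4, 0.0]
width: 64.8
```

```bash
python3 st.py 3 wrist side; python3 -c "
import cv2
im=cv2.imread('pics/side_3.png')[170:300,230:420];cv2.imwrite('pics/s3c.png',cv2.resize(im,None,fx=4,fy=4,interpolation=cv2.INTER_CUBIC))"
```

```text
t 3.25 tcp [441.4  65.5   9.9] F [-0.3  0.4  0. ] w 64.8 q [-0.08  0.13  2.26 -0.    0.76  1.57]
tool x ang 175.42 z ang -94.58
```

View pics/wrist_3.png

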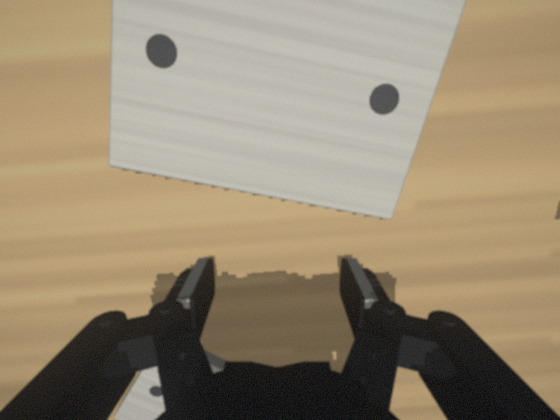

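View pics/s3c.png

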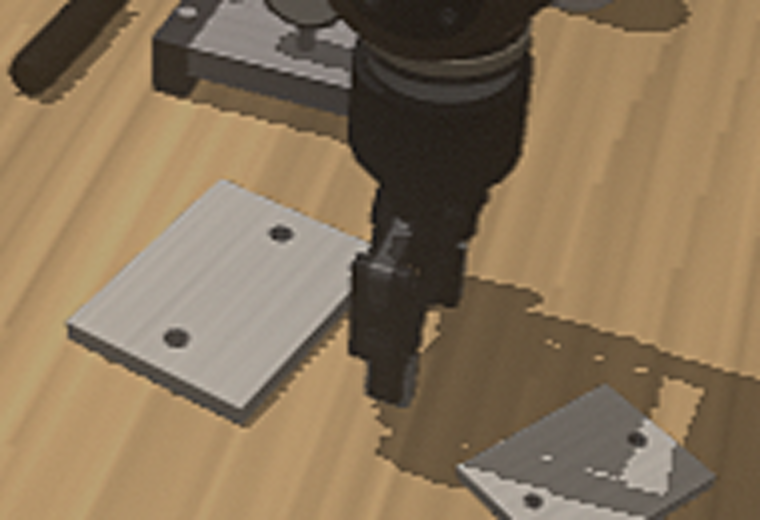

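>>> move_arm:
  motion:
    - {"linear":[0,0.15,0],"spin":0}
    - {"linear":[0,0.3,0],"spin":0}
    - {"linear":[0,0.3,0],"spin":0}

```text
time_s: 3.65
eef_pos: [441.6, 65.4, 7.1]
tool_rot: [-0.029, 0.028, 0.707, -0.707]
force: [0.4, 0.2, -0.1]
width: 65.1
```

```bash
python3 st.py 4 side; python3 -c "
import cv2
im=cv2.imread('pics/side_4.png')[220:290,290:390];cv2.imwrite('pics/s4c.png',cv2.resize(im,None,fx=7,fy=7,interpolation=cv2.INTER_CUBIC))"
```

```text
t 3.65 tcp [441.6  65.4   7.1] F [ 0.4  0.2 -0.1] w 65.1 q [-0.08  0.14  2.26  0.    0.75  1.57]
tool x ang 175.4 z ang -94.6
```

View pics/s4c.png

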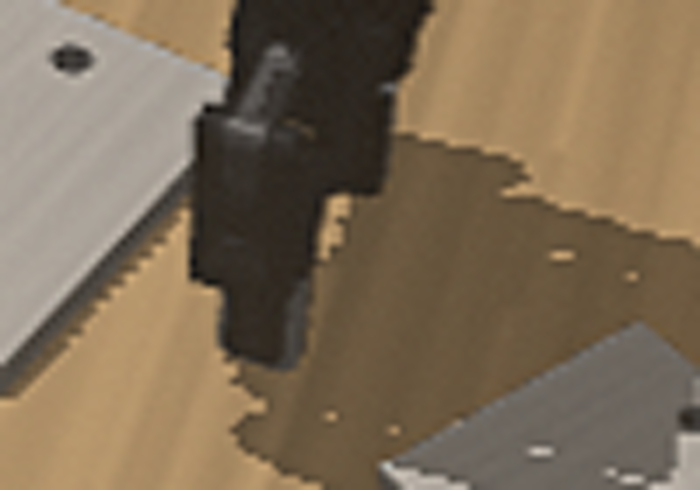

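```bash
python3 - <<'E'
from workcell import *
from h import *
c=calibration("side")
for p in [(225,355),(265,368),(298,368)]:
  q=(p[0]/7+290,p[1]/7+220)
  print([ray(c,q,z)[:2].round(0) for z in (0,5,10)])
for p in [(192,278),(305,285)]:
  q=(p[0]/7+290,p[1]/7+220)
  print([ray(c,q,z)[:2].round(0) for z in (15,20,25,30)])
E
```

```text
[array([452., 104.]), array([451., 109.]), array([451., 114.])]
[array([441., 105.]), array([441., 110.]), array([440., 115.])]
[array([433., 102.]), array([432., 107.]), array([432., 112.])]
[array([465.,  94.]), array([464.,  99.]), array([463., 104.]), array([462., 109.])]
[array([436.,  87.]), array([435.,  92.]), array([435.,  97.]), array([434., 102.])]
```

>>> move_arm:
  motion:
    - {"linear":[-0.5,0,0],"spin":0}
    - {"linear":[-1.0,0,0],"spin":0}
    - {"linear":[-1.4,0,0],"spin":0}
    - {"linear":[-1.7,0,0],"spin":0}
    - {"linear":[-2.0,0,0],"spin":0}
    - {"linear":[-2.3,0,0],"spin":0}
    - {"linear":[-2.6,0,0],"spin":0}
    - {"linear":[-2.9,0,0],"spin":0}
    - {"linear":[-3.2,0,0],"spin":0}
    - {"linear":[-3.5,0,0],"spin":0}
    - {"linear":[-3.8,0,0],"spin":0}
    - {"linear":[-4.1,0,0],"spin":0}
    - {"linear":[-4.4,0,0],"spin":0}
    - {"linear":[-4.6,0,0],"spin":0}
    - {"linear":[-4.6,0,0],"spin":0}

```text
time_s: 5.2
eef_pos: [488.3, 61.7, 7.5]
tool_rot: [-0.028, 0.029, 0.707, -0.706]
force: [-0.7, 0.2, -0.4]
width: 65.4
```

```bash
python3 st.py 5 wrist top side
```

```text
t 5.2 tcp [488.3  61.7   7.5] F [-0.7  0.2 -0.4] w 65.4 q [-0.08  0.22  2.15  0.    0.77  1.57]
tool x ang 175.41 z ang -94.59
```

View pics/wrist_5.png

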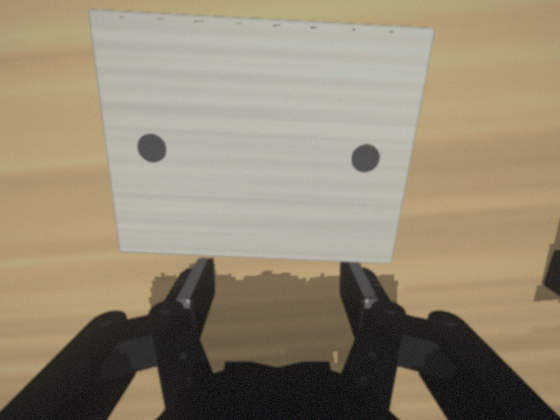

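View pics/side_5.png

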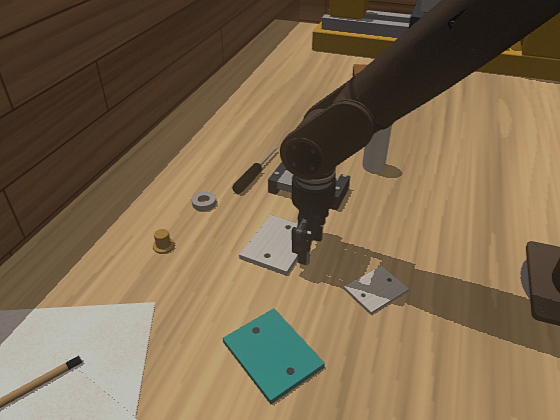

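View pics/top_5.png

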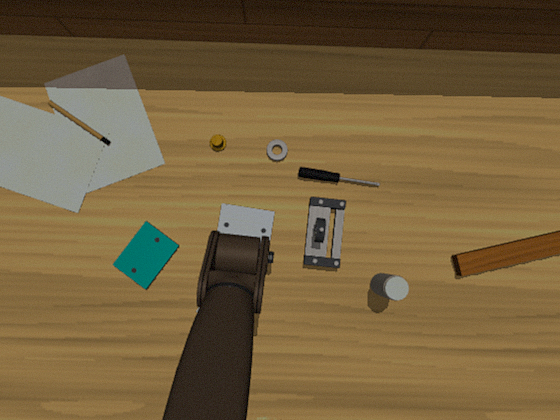

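The plate is now nearly square to the hand. In the wrist view its near edge runs from (120,250) to (391,262). I'll measure what remains.

```bash
cat > wp.py <<'E'
from workcell import *
from h import *
import sys
O=np.array([547.4,-109.5]);a=np.radians(-94.3);u=np.array([np.cos(a),np.sin(a)]);v=np.array([-u[1],u[0]])
def rep(r):
    b=cv2.boxPoints(r);e=b[1]-b[0] if np.linalg.norm(b[1]-b[0])>np.linalg.norm(b[2]-b[1]) else b[2]-b[1]
    an=(np.degrees(np.arctan2(e[1],e[0]))+94.3+90)%180-90
    d=np.array(r[0])-O;print(np.round(r[0],1),np.round(r[1],1),"bridge xy",(d@u).round(1),(d@v).round(1),"ang",an.round(2))
if __name__=="__main__":
    k,f=sys.argv[1:3];box=tuple(map(int,sys.argv[3:7]))
    c=calibration(k);im=cv2.cvtColor(cv2.imread(f),cv2.COLOR_BGR2RGB)
    rep(plate(im,c,box)[0])
E
python3 wp.py wrist pics/wrist_5.png 60 0 460 275; python3 wp.py top pics/top0.png 205 195 292 275
python3 - <<'E'
from workcell import *
from h import *
from wp import O,u,v
c=calibration("top")
im=cv2.cvtColor(cv2.imread("pics/top_5.png"),cv2.COLOR_BGR2RGB)
cv2.imwrite("pics/t5c.png",cv2.resize(cv2.imread("pics/top_5.png")[190:280,195:355],None,fx=5,fy=5,interpolation=cv2.INTER_CUBIC))
E
```

```text
[552.1  63.1] [129.9 100.4] bridge xy -172.5 -8.3 ang -2.98
[534.9  57.8] [130.1  99.8] bridge xy -165.9 -25.0 ang -11.64
```

View pics/t5c.png

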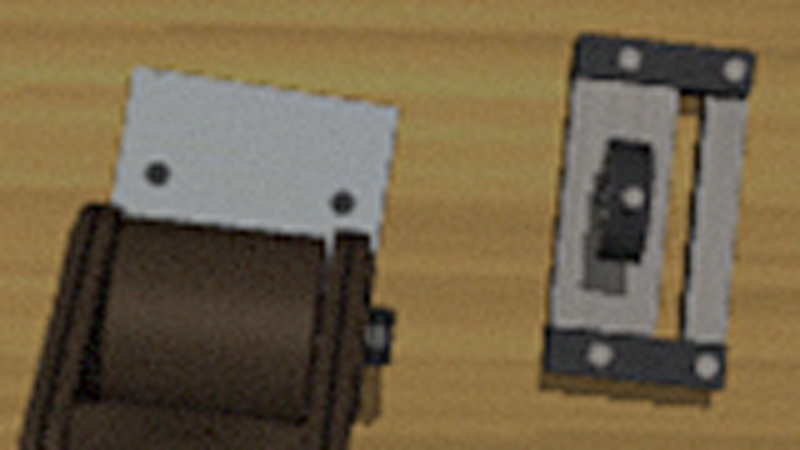

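>>> move_arm:
  motion:
    - {"linear":[-0.2,0,0],"spin":0}
    - {"linear":[-0.4,0,0],"spin":0}
    - {"linear":[-0.6,0,0],"spin":0}
    - {"linear":[-0.8,0,0],"spin":0}
    - {"linear":[-1.0,0,0],"spin":0}
    - {"linear":[-1.0,0,0],"spin":0}
    - {"linear":[-1.0,0,0],"spin":0}

```text
time_s: 6.05
eef_pos: [497.9, 61.0, 7.3]
tool_rot: [-0.028, 0.029, 0.707, -0.706]
force: [-2.0, 0.9, -0.9]
width: 64.9
```

```bash
python3 st.py 6 wrist; python3 wp.py wrist pics/wrist_6.png 60 0 460 275
```

```text
t 6.05 tcp [497.9  61.    7.3] F [-2.   0.9 -0.9] w 64.9 q [-0.08  0.24  2.13  0.    0.77  1.57]
tool x ang 175.42 z ang -94.58
[559.5  64.6] [129.8 100.7] bridge xy -174.5 -1.0 ang -0.27
```

View pics/wrist_6.png

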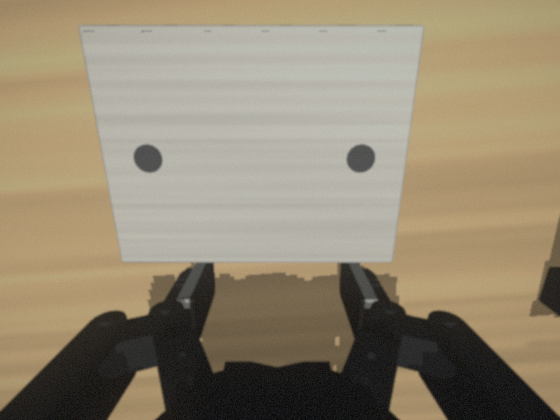

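>>> move_arm:
  motion:
    - {"linear":[1,0,0],"spin":0}
    - {"linear":[3,0,0],"spin":0}
    - {"linear":[3,-3,0],"spin":0}
    - {"linear":[3,-8,0],"spin":0}
    - {"linear":[2,-11,-2],"spin":-8}
    - {"linear":[0,-11,-4],"spin":-16}
    - {"linear":[-2,-11,-6],"spin":-24}
    - {"linear":[-3,-11,-8],"spin":-32}
    - {"linear":[-4.5,-11,-10],"spin":-40}
    - {"linear":[-6.2,-11,-10.9],"spin":-48}
    - {"linear":[-6.2,-11,-10.9],"spin":-56}
    - {"linear":[-6.2,-11,-10.9],"spin":-64}
    - {"linear":[-6.2,-11,-10.9],"spin":-72}
    - {"linear":[-6.2,-11,-10.9],"spin":-80}
    - {"linear":[-6.2,-11,-10.9],"spin":-88}
    - {"linear":[-6.2,-11,-10.9],"spin":-90}
    - {"linear":[-6.2,-11,-10.9],"spin":-90}
    - {"linear":[-6.2,-11,-10.9],"spin":-90}

```text
time_s: 7.9
eef_pos: [568.1, 164.6, 117.5]
tool_rot: [-0.48, 0.479, -0.52, 0.52]
force: [0.1, 0.8, -0.8]
width: 65.4
```

```bash
python3 st.py 7 wrist top
```

```text
t 7.9 tcp [568.1 164.6 117.5] F [ 0.1  0.8 -0.8] w 65.4 q [0.11 0.24 1.88 0.   1.02 0.19]
tool x ang -94.64 z ang -4.64
```

View pics/wrist_7.png

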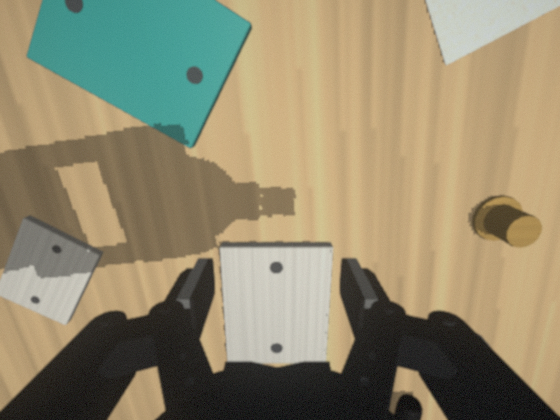

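View pics/top_7.png

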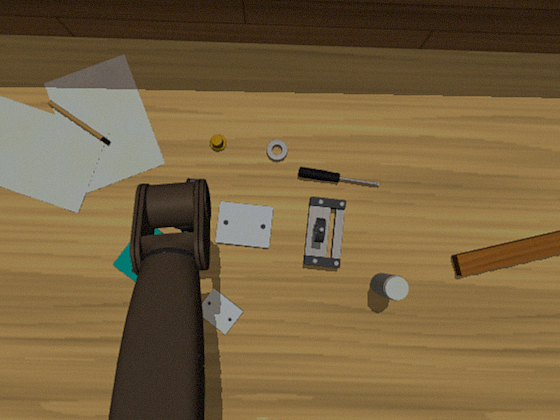

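```bash
python3 wp.py top pics/top_7.png 211 190 292 262
```

```text
[559.3  65.1] [130.4 100.7] bridge xy -175.0 -1.2 ang -0.25
```

>>> move_arm:
  motion:
    - {"linear":[0,4,0],"spin":-0.3}
    - {"linear":[0,8,0],"spin":-0.3}
    - {"linear":[0,10.4,0],"spin":-0.3}
    - {"linear":[0,11,0],"spin":-0.3}
    - {"linear":[0,11,0],"spin":-0.3}
    - {"linear":[0,11,0],"spin":-0.3}

```text
time_s: 8.6
eef_pos: [569.0, 164.7, 8.2]
tool_rot: [-0.481, 0.48, -0.518, 0.519]
force: [0.4, -0.6, 0.9]
width: 65.1
```

```bash
python3 st.py 8 side top; python3 -c "
import cv2
im=cv2.imread('pics/side_8.png')[150:330,160:420];cv2.imwrite('pics/s8c.png',cv2.resize(im,None,fx=3,fy=3,interpolation=cv2.INTER_CUBIC))"
```

```text
t 8.6 tcp [569.  164.7   8.2] F [ 0.4 -0.6  0.9] w 65.1 q [0.11 0.4  1.91 0.   0.83 0.19]
tool x ang -94.3 z ang -4.3
```

View pics/s8c.png

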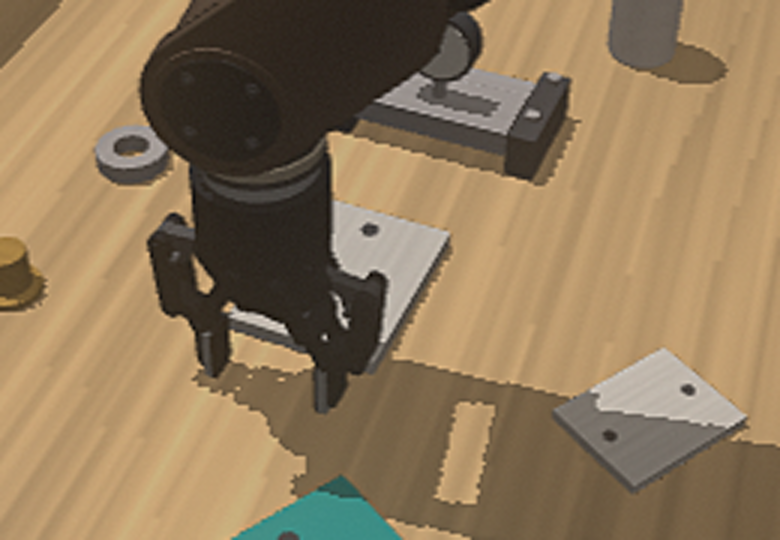

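>>> move_arm:
  motion:
    - {"linear":[0.6,0,0],"spin":0}
    - {"linear":[1.2,0,0],"spin":0}
    - {"linear":[1.8,0,0],"spin":0}
    - {"linear":[2.3,0,0],"spin":0}
    - {"linear":[2.8,0,0],"spin":0}
    - {"linear":[3.3,0,0],"spin":0}
    - {"linear":[3.8,0,0],"spin":0}
    - {"linear":[4.3,0,0],"spin":0}
    - {"linear":[4.8,0,0],"spin":0}
    - {"linear":[5.3,0,0],"spin":0}
    - {"linear":[5.8,0,0],"spin":0}
    - {"linear":[6.3,0,0],"spin":0}
    - {"linear":[6.8,0,0],"spin":0}
    - {"linear":[7.3,0,0],"spin":0}
    - {"linear":[7.8,0,0],"spin":0}
    - {"linear":[8.3,0,0],"spin":0}
    - {"linear":[8.8,0,0],"spin":0}
    - {"linear":[9.3,0,0],"spin":0}
    - {"linear":[9.6,0,0],"spin":0}
    - {"linear":[9.6,0,0],"spin":0}

```text
time_s: 10.7
eef_pos: [560.9, 68.1, 7.3]
tool_rot: [-0.481, 0.481, -0.518, 0.519]
force: [-0.8, 1.3, 0.1]
width: 65.3
```

```bash
python3 st.py 9 side top; python3 -c "
import cv2
im=cv2.imread('pics/top_9.png')[170:290,200:370];cv2.imwrite('pics/t9c.png',cv2.resize(im,None,fx=4.5,fy=4.5,interpolation=cv2.INTER_CUBIC))"
```

```text
t 10.7 tcp [560.9  68.1   7.3] F [-0.8  1.3  0.1] w 65.3 q [-0.06  0.36  1.97 -0.    0.81  0.02]
tool x ang -94.29 z ang -4.29
```

View pics/t9c.png

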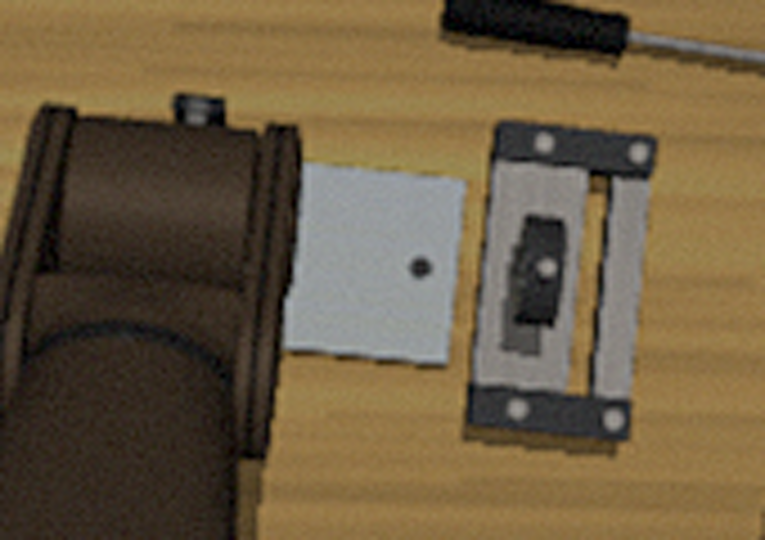

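View pics/side_9.png

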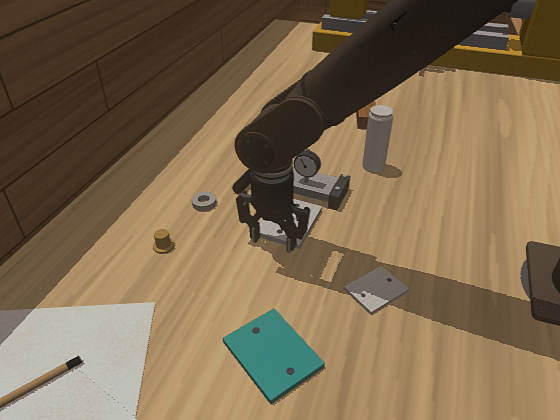

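```bash
python3 - <<'E'
from workcell import *
from h import *
from wp import O,u,v
c=calibration("top")
for p in [(467,180),(447,366)]:
    P=ray(c,((p[0]+.5)/4.5+199.5,(p[1]+.5)/4.5+169.5),12)[:2];d=P-O;print(P.round(1),(d@u).round(1),(d@v).round(1))
e=state()["eef_pos"][:2]-O;print("tcp",(e@u).round(1),(e@v).round(1))
E
```

```text
[599.  -77.2] -36.0 49.0
[498.9 -69. ] -36.7 -51.3
tcp -178.2 -0.1
```

>>> move_arm:
  motion:
    - {"linear":[0.4,0,0],"spin":0}
    - {"linear":[0.8,0,0],"spin":0}
    - {"linear":[1.2,0,0],"spin":0}
    - {"linear":[1.6,0,0],"spin":0}
    - {"linear":[2.0,0,0],"spin":0}
    - {"linear":[2.4,0,0],"spin":0}
    - {"linear":[2.8,0,0],"spin":0}
    - {"linear":[3.2,0,0],"spin":0}
    - {"linear":[3.6,0,0],"spin":0}
    - {"linear":[4.0,0,0],"spin":0}
    - {"linear":[4.4,0,0],"spin":0}
    - {"linear":[4.8,0,0],"spin":0}
    - {"linear":[5.2,0,0],"spin":0}
    - {"linear":[5.6,0,0],"spin":0}
    - {"linear":[6.0,0,0],"spin":0}
    - {"linear":[6.4,0,0],"spin":0}
    - {"linear":[6.7,0,0],"spin":0}
    - {"linear":[7.0,0,0],"spin":0}
    - {"linear":[7.2,0,0],"spin":0}
    - {"linear":[7.2,0,0],"spin":0}

```text
time_s: 12.8
eef_pos: [555.6, -3.4, 7.4]
tool_rot: [-0.481, 0.481, -0.518, 0.519]
force: [-0.3, 0.7, -0.2]
width: 65.5
```

```bash
python3 st.py 10 side top; python3 -c "
import cv2
im=cv2.imread('pics/top_10.png')[170:290,200:370];cv2.imwrite('pics/t10c.png',cv2.resize(im,None,fx=4.5,fy=4.5,interpolation=cv2.INTER_CUBIC))"
```

```text
t 12.8 tcp [555.6  -3.4   7.4] F [-0.3  0.7 -0.2] w 65.5 q [-0.19  0.34  2.   -0.    0.8  -0.11]
tool x ang -94.29 z ang -4.29
```

View pics/t10c.png

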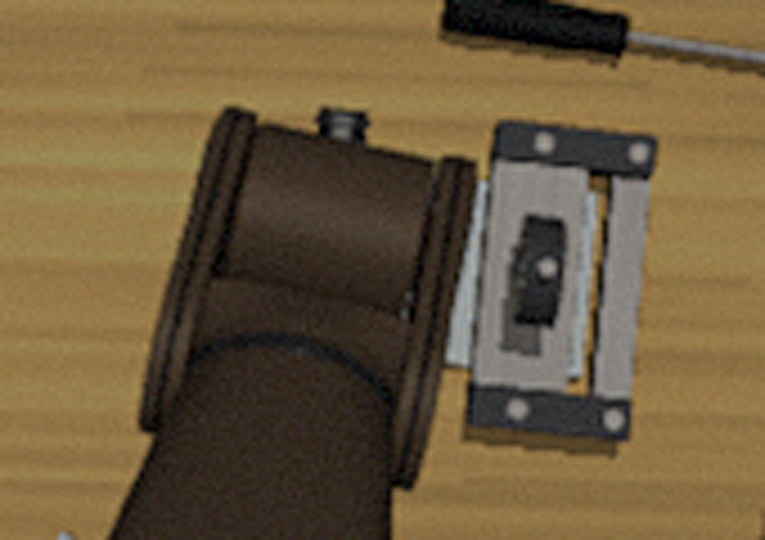

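>>> move_arm:
  motion:
    - {"linear":[0.1,0,0],"spin":0}
    - {"linear":[0.2,0,0],"spin":0}
    - {"linear":[0.3,0,0],"spin":0}
    - {"linear":[0.3,0,0],"spin":0}

```text
time_s: 13.3
eef_pos: [555.6, -5.8, 7.7]
tool_rot: [-0.481, 0.481, -0.518, 0.518]
force: [0.3, 3.2, 1.6]
width: 64.7
```

>>> move_arm:
  motion:
    - {"linear":[0.1,0,0],"spin":0}
    - {"linear":[0.15,0,0],"spin":0}
    - {"linear":[0.15,0,0],"spin":0}

```text
time_s: 13.6
eef_pos: [555.5, -7.4, 7.6]
tool_rot: [-0.481, 0.481, -0.518, 0.519]
force: [0.4, 3.1, 3.2]
width: 65.0
```

>>> move_arm:
  motion:
    - {"linear":[0.1,0,0],"spin":0}
    - {"linear":[0.15,0,0],"spin":0}
    - {"linear":[0.15,0,0],"spin":0}

```text
time_s: 13.9
eef_pos: [555.4, -8.6, 7.6]
tool_rot: [0.481, -0.481, 0.518, -0.518]
force: [1.3, 5.6, 3.9]
width: 65.2
```

>>> move_arm:
  motion:
    - {"linear":[0.1,0,0],"spin":0}
    - {"linear":[0.1,0,0],"spin":0}
    - {"linear":[0.1,0,0],"spin":0}

```text
time_s: 14.2
eef_pos: [555.4, -8.7, 7.6]
tool_rot: [0.482, -0.48, 0.519, -0.518]
force: [1.2, 9.6, 4.0]
width: 65.3
```

>>> move_arm:
  motion:
    - {"linear":[0.1,0,0],"spin":0}
    - {"linear":[0.15,0,0],"spin":0}
    - {"linear":[0.15,0,0],"spin":0}

```text
time_s: 14.5
eef_pos: [555.5, -8.8, 7.6]
tool_rot: [0.482, -0.479, 0.52, -0.518]
force: [2.3, 13.8, 3.6]
width: 65.4
```

```bash
python3 st.py 11 side top; python3 -c "
import cv2
im=cv2.imread('pics/top_11.png')[170:290,200:370];cv2.imwrite('pics/t11c.png',cv2.resize(im,None,fx=4.5,fy=4.5,interpolation=cv2.INTER_CUBIC))"
```

```text
t 14.5 tcp [555.5  -8.8   7.6] F [ 2.3 13.8  3.6] w 65.4 q [-0.2   0.34  2.    0.01  0.8  -0.13]
tool x ang -94.4 z ang -4.4
```

View pics/t11c.png

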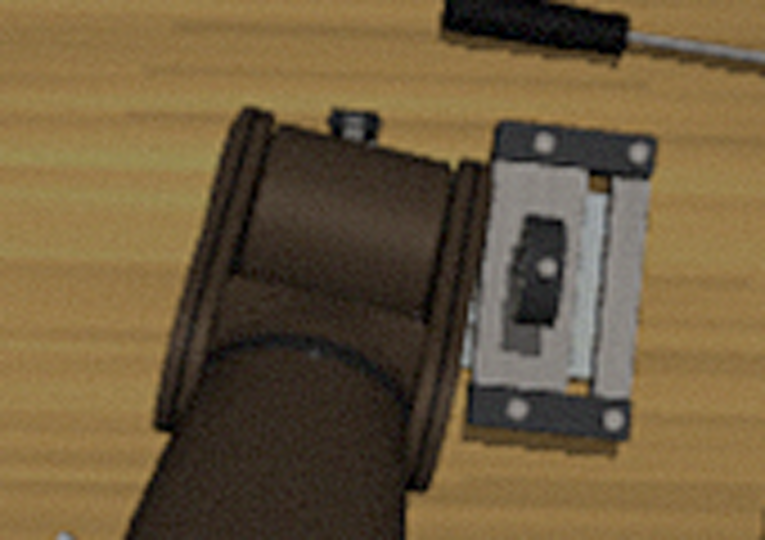

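The leading end now meets the stop bar. The gap in the beam slot is closed, the TCP is at bridge x −101 as expected, and the force is rising with no further advance. I back off.

>>> move_arm:
  motion:
    - {"linear":[-0.3,0,0],"spin":0}
    - {"linear":[-1,0,0],"spin":0}
    - {"linear":[-2.5,0,0],"spin":0}
    - {"linear":[-4,0,0],"spin":0}
    - {"linear":[-5,-2,0],"spin":0}
    - {"linear":[-6,-6,0],"spin":0}
    - {"linear":[-7,-10,0],"spin":0}
    - {"linear":[-9,-14,0],"spin":0}
    - {"linear":[-12,-15,0],"spin":0}
    - {"linear":[-16,-15,0],"spin":0}
    - {"linear":[-20,-15,0],"spin":0}
    - {"linear":[-20,-15,0],"spin":0}
    - {"linear":[-20,-15,0],"spin":0}

```text
time_s: 15.9
eef_pos: [569.2, 189.3, 156.8]
tool_rot: [-0.481, 0.482, -0.518, 0.518]
force: [-0.5, -0.8, -0.2]
width: 65.0
```

```bash
python3 st.py 12 side top; python3 wp.py top pics/top_12.png 230 200 306 270; python3 -c "
import cv2
im=cv2.imread('pics/top_12.png')[170:290,230:370];cv2.imwrite('pics/t12c.png',cv2.resize(im,None,fx=5,fy=5,interpolation=cv2.INTER_CUBIC))"
```

```text
t 15.9 tcp [569.2 189.3 156.8] F [-0.5 -0.8 -0.2] w 65.0 q [ 0.15  0.21  1.84 -0.    1.1   0.22]
tool x ang -94.13 z ang -4.13
[551.2 -53.1] [ 66.7 100.4] bridge xy -56.6 -0.4 ang -89.66
```

View pics/t12c.png

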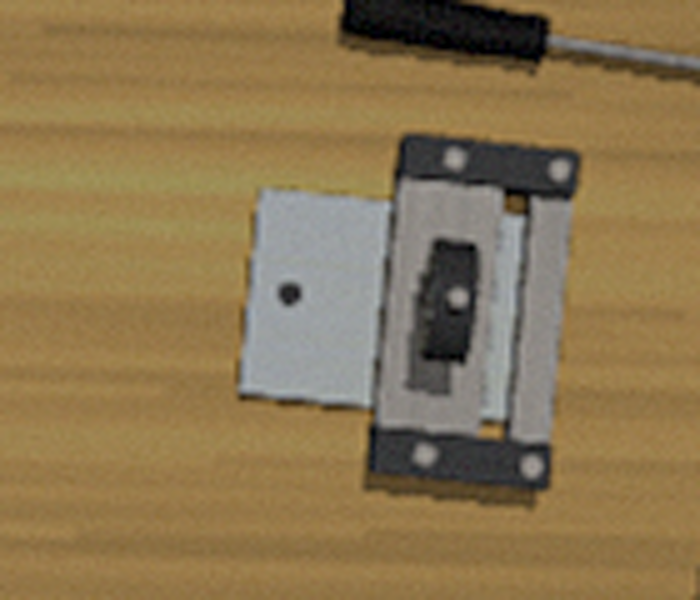

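View pics/side_12.png

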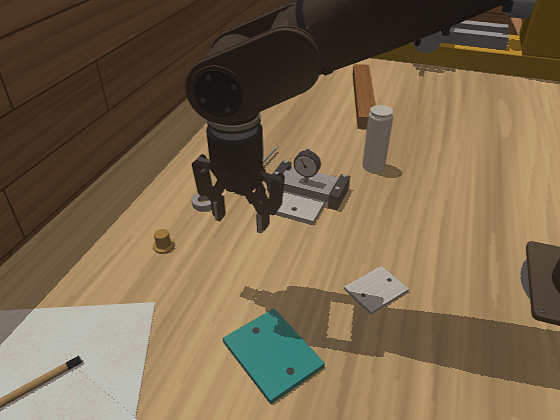

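```bash
python3 -c "
from workcell import *
print(close_job())"
```

```text
the job is handed in; nothing more can be done
None
```

The larger bare aluminium plate is under the bridge with its leading end against the stop bar, and the job is handed in; no verdict was reported. I squared it by pushing its near long edge sideways with both fingertips. I then pushed the trailing end straight in until it met the stop at about 14 N. After that I drew the hand back and up, about 160 mm above the bench, finishing at about 16 s of the 58 s allowed.

- **Final position:** in the last top view the trailing end is at bridge x ≈ −90 mm, exactly where a fully home plate should be. It is about −0.4 mm off centre and square within about 0.4°, with the hand free (force near 0).
- **Bystanders:** the bushing, screwdriver, spray can and the other plates look unmoved by eye; I did not measure them. The bearing was half hidden by the gripper in the last side view.
- **Disagreement:** the first wrist view put the plate and the bridge 4–6 mm away in world y from the top view, by about the same amount for both. I worked from the top view, and the contact at the stop came where it predicted.

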